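# Pry a finished carving out of its carving stand

### The job

The carved figure's foot is stuck tight in the carving stand. Push the fork of the pry bar in under the figure's round plate, over the stand's steel fulcrum, and lever the figure loose by bearing down on the bar's handle; do not take hold of the figure while it is still stuck. Then lift it out, lower it gently onto the middle of the round turntable until its foot rests there before letting go, so that it is left standing upright, and leave the other things on the bench where they are.

Things in the scene. Friction and masses are not known exactly. Their poses are not given: they have to be found in the camera images.
- figure: Pale wooden robed figure on a round plate, loose, 146 mm tall, about 0.35 kg. Origin: centre of the foot's flat underside, z up. Foot 0-60 mm up (radius 18.5 mm at 0-26 mm, 20 mm from 28 mm), round plate of radius 42 mm at 60-70 mm, robe at 70-116 mm, then shoulders, head and hat. It stands alone on its foot. At the start the foot stands on the socket floor, stuck tight.
- figure_grip (a point): Point on the figure's axis 104 mm above its foot's underside, the place to grip: upright cylindrical robe of radius 20 mm, straight from 70 to 116 mm up (the flared hem below 84 mm and the thin folded arms are decoration that is not felt).
- plate_under (a point): Centre of the underside of the figure's round plate, 60 mm above the foot's underside; 95 mm above the bench at the start, so 20 mm above the top of the socket block. The fork bears up on this underside.
- stand: Fixed wooden carving stand. Origin: centre of its underside, on the bench, below the socket's axis; its x axis points from the fulcrum to the socket, z up. Base slab 150 x 110 mm, 20 mm high (x from -100 to +50 mm); square socket block 90 x 90 mm centred on the origin, flat top at 75 mm.
- socket_floor (a point): Centre of the socket's floor, 35 mm above the bench, 40 mm below the block's top; axes as the stand's. Two hidden sprung cheeks grip the foot: some 30 to 60 N straight up frees it. Raised about 8 mm it is out of their grip and stays up loose by itself, and lifts straight out with no resistance (1.2 mm play all round).
- fulcrum (a point): Middle of the top of the fulcrum: a round steel rod 12 mm thick, 90 mm long, along the stand's y axis, on a wooden upright; 83 mm above the bench and 64 mm from the socket's axis, on the stand's -x side. A level bar lying on it clears the socket block by 8 mm and the round plate by 5 mm.
- bar: Loose pry bar, 0.25 kg, 325 mm long, lying flat on the bench. Origin: on its flat underside (all at z = 0) close to the point of balance, where the handle can be gripped; x to the fork, z up. Dark wooden handle 26 x 26 mm in section, x -125 to +15 mm; steel blade 22 mm wide, 7 mm thick, to x = 170 mm; fork 72 mm wide with two tines, x 170 to 200 mm, 11 mm wide.
- bar_tip (a point): Point midway between the tips of the two tines, half the blade's thickness up (bar x = 200 mm, z = 3.5 mm). The tines are 50 mm apart inside, to straddle the figure's 40 mm foot.
- bar_throat (a point): Middle of the throat of the fork (bar x = 170 mm, z = 3.5 mm). Fully in, it meets the foot, 20 mm short of the socket's axis, and the tips are 10 mm past the axis.
- bar_end (a point): Point on top of the handle 20 mm from its free end (bar x = -105 mm, z = 26 mm): the place to bear down. Let go over the fulcrum with the fork in, the handle sinks about 15 to 20 mm here until the tines bear on the plate, and stays. The figure comes loose when this point is about 40 to 45 mm below level, at some 8 to 15 N.
- wheel_top (a point): Centre of the top of the round plywood turntable, 22 mm above the bench: fixed disc 150 mm across, 14 mm thick, on a smaller dark foot. It does not turn.
- wheel: The turntable itself, fixed; origin at the centre of its underside on the bench.
- mallet: Upright turned wooden mallet, head 80 mm across, 240 mm tall; loose bystander, leave it alone. Origin at its underside.
- wax: Round steel tin, 72 mm across, 50 mm tall; loose bystander, leave it alone. Origin at its underside.
- sander: Cork block 110 x 65 x 30 mm; loose bystander, leave it alone. Origin at its underside.
- gouge: Wooden-handled gouge about 220 mm long, lying along its x; loose bystander, leave it alone. Origin at its underside.
- brush: Brush about 180 mm long, lying along its x; loose bystander, leave it alone. Origin at its underside.
- pot: Open clay cup 90 mm across, 100 mm tall; loose bystander, leave it alone. Origin at its underside.
- bird: Small carved bird on a dark base, about 110 mm long, 80 mm tall; loose bystander, leave it alone. Origin at its underside.
Mind the look-alikes: they are no part of the job. Of the things that look like the figure, the larger one is meant. Leave any green or red look-alike of the stand alone.

How it is judged:
By the outcome, as a careful person would: the job done as asked, in the order asked, and still so for the second after the job is handed in, with the robot touching nothing.
It also fails if it takes over 69 s, if anything falls off the work surface, if the arm or the gripper's body presses on something with over 40 N, if the wrist force passes 120 N, or if a joint passes its speed limit or range.

### The arm

A 7-joint arm with a two-finger parallel gripper is mounted at the origin on the work surface. World frame = base frame: x ahead of the robot, y to its left, z up, the work surface at z = 0. Lengths are in m, angles in rad, forces in N, time in s.
With the tool pointing down it reaches from about 0.4 to 0.85 m from the base axis. Payload 10.4 kg.
Tool frame: the origin (TCP) lies on the centre line of the jaws, within the pads' length; the fingertips stand 17 mm ahead of it and the grasp point (between the pads) lies 2 mm behind it; z points along the fingers, y is the line along which they close (so a half turn about z gives the same grasp; the last joint's range is limited). The gripper opens to 85 mm and grips with 20 to 120 N. Pads are 22 mm wide; open, the fingers measure 114 mm over their backs; the gripper's body (76 mm by 85 mm) begins 54 mm behind the grasp point. The pads swing forward as they close: fully open they stand 13 mm farther back than shut.
Start: joints at [1.208, 0.332, -0.065, 1.46, 0.022, 1.35, -0.088], TCP at [0.208, -0.589, 0.248] pointing down, gripper open.
Joint ranges: [-2.6, 2.6], [-0.5, 2.12], [-1.47, 1.34], [0.16, 2.42], [-1.27, 4.41], [0.06, 2.06], [-2.6, 2.6]. Speed limits (rad/s): [2.22, 2.22, 2.79, 2.79, 3.14, 3.14, 3.14].

### API

Orientations are given as a unit quaternion [x, y, z, w].
In Python, from workcell import get_obs, optics, job gives the robot as it stands. The module is installed in compiled form; this text tells all that it offers.
- The arm moves only by the tool send_rows, never from a script. Its argument "plan" is a list that holds one entry, the list of rows, each a list of 7 numbers: the turn, a rotation vector about the tool's x, y, z in units of 1.5 rad (1.0 is 1.5 rad), then the shift along the tool's x, y, z in units of 20 cm (1.0 is 20 cm), then the opening, from 0 (shut) to 1 (fully open). A call has 1 to 20 rows; each row shifts and turns the commanded pose from where the row before left it, along the tool's axes as they then stand; what a row does not reach is not made up. A row lasts 1/12 s, in which the tool goes at most 41.7 mm and 7.16 degrees, less where a joint would pass 70% of its speed; a pose out of reach is approached as far as the arm can. A call with a number of a shift or a turn outside -1 to 1 is refused whole. A call with a gripper value outside its range is refused whole. The fingers move at their own pace and stop on an object; "squeeze" is the grip in N (left out, the last holds). Time passes only in rows, so rows that do not move let the fingers close. It gives the time, the measured TCP pose, the force, the opening and the grip force at its end, in the units of the state.
- get_obs(): the state, without advancing time (a new reading comes with each control period).
- optics.camera(name): name is "side" or "top"; returns the picture (480x640x3 uint8, red, green, blue); there is no depth.
- optics.get_calibration(name): a dict with "intrinsics" (3x3 intrinsics, pixels), "distortion" ([k1, k2, p1, p2, k3] as OpenCV has them; the pictures are not rectified), "world_from_camera" (4x4, takes a point from camera to world coordinates). Camera axes: x right, y up, looking along -z (the intrinsics and any distortion apply to the point x, -y, -z); pixel columns grow to the right and rows downward; lengths in m; the calibration is good to about 2 mm. A picture is of the moment at which its call begins. get_calibration takes no time and is no camera call.
- job.hand_in(): hands the job in; it is judged then, once.
The state is a dict: "clock": time; "joint_pos": joint angles; "joint_velocities": joint speeds; "tau": joint torques, N m; "position": TCP position; "ee_rot": TCP orientation; "ft_force": force on the tool from outside, world axes, zero at the start; "torque": the same for the moment, N m; "grip_width": opening from 0.0 (shut) to 1.0 (fully open); "grasp_force": force on a finger pad.
Only numpy, scipy, OpenCV 4.12 (cv2) and the standard library are available. Lean on these libraries where they do the work, as an engineer would, in place of code of your own. Each camera call takes 0.05 s, during which the arm holds its last target. There are 200 camera calls.

## Working session

There is one attempt and no reset: what is moved stays moved. The work goes in short steps, Python scripts to look and compute and a tool call to move; the robot and the scene stay as the last step left them, time stands still between calls to the robot, and variables do not carry over. Pictures are saved under pics/ and viewed, at most 10 in all, crops included, and the job is handed in when it is done.

Besides the shell and the picture viewer there is one more tool, called after "Call:" as name(argument=value, ...), one argument or row to a line, values as JSON. send_rows: Moves the arm, as the interface text tells. Its arguments: {"type":"object","properties":{"plan":{"type":"array"},"squeeze":{"type":"number"}},"required":["plan"]}

```bash
mkdir -p pics; python3 - <<'E'
from workcell import get_obs, optics
import cv2
o=get_obs(); print({k:(o[k] if not hasattr(o[k],'round') else o[k]) for k in o})
for n in("side","top"):
    cv2.imwrite(f"pics/{n}0.png",optics.camera(n)[:,:,::-1]); print(n,optics.get_calibration(n))
E
```

```text
{'clock': 0.0, 'joint_pos': array([ 1.20833511,  0.33287611, -0.06471292,  1.46097507,  0.02162008,
        1.34991441, -0.08851615]), 'joint_velocities': array([-0.00091748, -0.00177453,  0.00085997, -0.00015242, -0.00065774,
        0.00171295,  0.00051555]), 'tau': array([ 2.85424812e-04, -6.25453877e+01,  4.90243337e-02, -3.91591108e+01,
        1.62229082e-02,  1.01389649e-02,  5.93888416e-06]), 'position': array([ 0.20821992, -0.58890242,  0.2474972 ]), 'ee_rot': array([ 9.85594361e-01,  1.69124839e-01, -1.66924485e-04, -7.19158214e-04]), 'ft_force': array([ 0.0081094 , -0.15837868, -0.35397968]), 'torque': array([-0.00799382,  0.06130989,  0.02477573]), 'grasp_force': 0.0, 'grip_width': 0.9974262598511766}
side {'intrinsics': array([[610.22451708,   0.        , 328.49343565],
       [  0.        , 610.22451708, 243.07492462],
       [  0.        ,   0.        ,   1.        ]]), 'distortion': array([0.07387489, 0.        , 0.        , 0.        , 0.        ]), 'world_from_camera': array([[ 0.95016119,  0.23898892, -0.20019493,  0.11985657],
       [-0.31165586,  0.71161446, -0.62966299, -1.07672412],
       [-0.00802087,  0.66067326,  0.75063074,  1.37055423],
       [ 0.        ,  0.        ,  0.        ,  1.        ]])}
top {'intrinsics': array([[552.38148615,   0.        , 315.28843425],
       [  0.        , 552.38148615, 227.66357358],
       [  0.        ,   0.        ,   1.        ]]), 'distortion': array([-0.007339,  0.      ,  0.      ,  0.      ,  0.      ]), 'world_from_camera': array([[ 0.02999895,  0.99653765, -0.07754203,  0.32501188],
       [-0.99935202,  0.03144629,  0.01751183,  0.00832094],
       [ 0.01988961,  0.07696645,  0.99683528,  1.70412119],
       [ 0.        ,  0.        ,  0.        ,  1.        ]])}
```

View pics/side0.png

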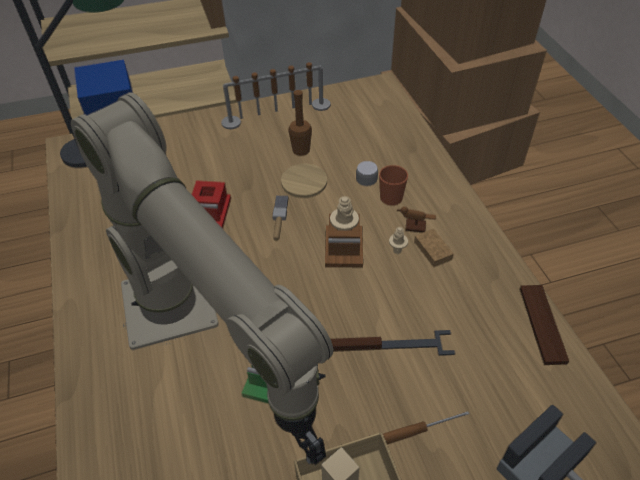

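View pics/top0.png

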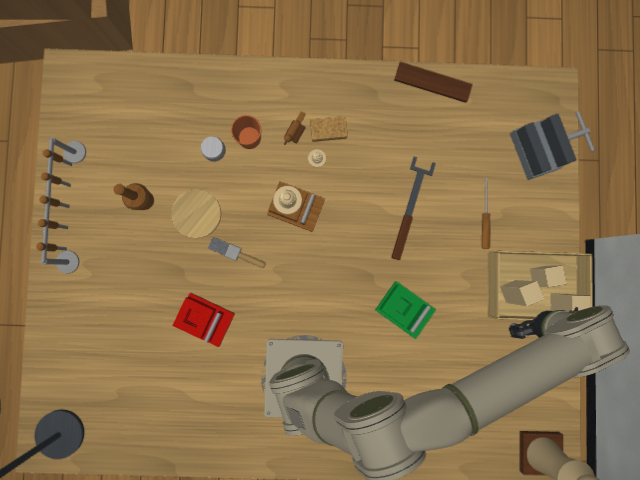

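Top view: the figure (288,198) sits in the brown stand with its fulcrum rod at (308,208). The bar runs from handle end (398,258) to fork (424,165), and the turntable is at (196,213).

Possible mix-ups in the top view:
- **Figure:** the small figure at (317,157).
- **Stand:** the green stand at (405,310) and the red stand at (204,320).
- **Bar:** the gouge at (486,215) and the dark plank at (433,82).

I choose the larger figure in the brown stand, the forked bar, and the plywood disc, and will check them in close crops.

```bash
python3 - <<'E'
import cv2,numpy as np
t=cv2.imread("pics/top0.png");s=cv2.imread("pics/side0.png")
def c(i,x,y,w,h,k):return cv2.resize(i[y:y+h,x:x+w],None,fx=k,fy=k,interpolation=cv2.INTER_CUBIC)
a=np.hstack([c(t,260,170,80,60,5),c(s,310,190,80,60,5)])
b=np.hstack([c(t,380,150,66.0.__int__()+14,120,2.5),c(s,310,310,160,60,3.75)[:, :600]])if 0 else None
t1=c(t,380,150,80,120,2.5); s1=c(s,310,320,150,60,4)
h=300; b=np.zeros((h,800,3),np.uint8); b[:,:200]=t1; b[:240,200:800]=s1
cv2.imwrite("pics/crop1.png",np.vstack([a,b]))
E
```

```text
(no output)
```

View pics/crop1.png

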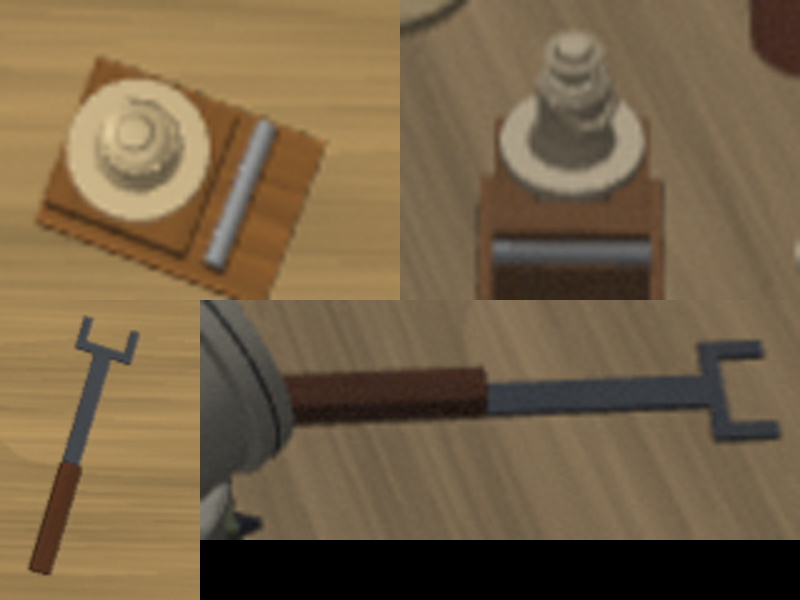

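The crops confirm it: pale figure with round plate at top (287.6,200) / side (344,218), rod at top (308,209) / side (344,240), and the forked bar, with part of its handle hidden behind the arm in the side view. Next I measure with masks and two-view rays.

```bash
cat > h.py <<'E'
import cv2,numpy as np
from workcell import optics,get_obs
from scipy.spatial.transform import Rotation as R
CAL={n:optics.get_calibration(n) for n in("side","top")}
def ray(n,p):
    c=CAL[n];K=np.array(c["intrinsics"]);T=np.array(c["world_from_camera"])
    u=cv2.undistortPoints(np.float64(p).reshape(-1,1,2),K,np.array(c["distortion"])).reshape(-1,2)
    d=np.c_[u[:,0],-u[:,1],-np.ones(len(u))]@T[:3,:3].T
    return T[:3,3],d/np.linalg.norm(d,axis=1)[:,None]
def plane(n,p,z):
    o,d=ray(n,p);return o+d*((z-o[2])/d[:,2])[:,None]
def tri(ps,pt):
    o1,d1=ray("side",[ps]);o2,d2=ray("top",[pt]);d1=d1[0];d2=d2[0]
    a=np.linalg.lstsq(np.c_[d1,-d2],o2-o1,rcond=None)[0]
    A=o1+a[0]*d1;B=o2+a[1]*d2;return (A+B)/2,np.linalg.norm(A-B)
def blob(img,lo,hi,box):
    x,y,w,h=box;m=cv2.inRange(cv2.cvtColor(img,cv2.COLOR_BGR2HSV),lo,hi);k=np.zeros_like(m);k[y:y+h,x:x+w]=m[y:y+h,x:x+w]
    cs=cv2.findContours(k,cv2.RETR_EXTERNAL,cv2.CHAIN_APPROX_NONE)[0];return max(cs,key=cv2.contourArea)
E
python3 - <<'E'
from h import *
np.set_printoptions(precision=4,suppress=True)
t=cv2.imread("pics/top0.png");s=cv2.imread("pics/side0.png")
for n,i,ps in(("top",t,dict(plate=(275,205),wood=(265,215),rod=(308,208),brown=(318,210),wheel=(190,213),hand=(402,240),blade=(415,195),bench=(350,250))),("side",s,dict(plate=(332,219),rod=(344,240),wheel=(300,183),hand=(360,344),blade=(400,344),bench=(300,300)))):
    hs=cv2.cvtColor(i,cv2.COLOR_BGR2HSV)
    for k,(x,y) in ps.items():print(n,k,hs[y,x])
E
```

```text
top plate [ 20  81 201]
top wood [ 18 122 151]
top rod [ 30   6 135]
top brown [ 14 171 133]
top wheel [ 20 111 179]
top hand [ 11 161  81]
top blade [105  27  75]
top bench [ 18 122 155]
side plate [ 19  56 170]
side rod [120   5  98]
side wheel [ 19  83 142]
side hand [ 10 121  59]
side blade [113  31  65]
side bench [ 17  75 116]
```

```bash
python3 - <<'E'
from h import *
np.set_printoptions(precision=4,suppress=True)
t=cv2.imread("pics/top0.png");s=cv2.imread("pics/side0.png")
# plate
pt=cv2.convexHull(blob(t,(10,30,150),(30,105,255),(270,180,36,40)))
ps=blob(s,(10,20,80),(30,68,255),(325,190,40,42)); 
et=cv2.fitEllipse(pt); q=ps.reshape(-1,2); q=q[q[:,1]>=217]; h=cv2.convexHull(q).reshape(-1,2)
es=cv2.minAreaRect(q); print("plate",et,cv2.boundingRect(ps),es)
for z in(.10,.105,.11):
    for n,p in(("top",pt.reshape(-1,2)),("side",h)):
        w=plane(n,p+0.,z)[:,:2]
        if n=="side": w=w
        A=np.c_[2*w,np.ones(len(w))];c=np.linalg.lstsq(A,(w**2).sum(1),rcond=None)[0]
        print(z,n,c[:2],np.sqrt(c[2]+c[0]**2+c[1]**2))
# rod
rt=cv2.minAreaRect(blob(t,(0,0,85),(179,35,200),(298,190,24,38)))
rs=cv2.minAreaRect(blob(s,(0,0,60),(179,25,200),(322,232,45,16)))
print("rod",rt,rs,tri(rs[0],rt[0]))
for n,r in(("top",rt),("side",rs)):
    b=cv2.boxPoints(r); print(n,plane(n,b,.077))
# wheel
for n,i,lo,hi,bx in(("top",t,(10,60,160),(30,125,255),(165,183,60,62)),("side",s,(10,60,122),(30,100,255),(275,160,58,38))):
    c=cv2.convexHull(blob(i,lo,hi,bx)); e=cv2.fitEllipse(c);w=plane(n,c.reshape(-1,2)+0.,.022)[:,:2]
    A=np.c_[2*w,np.ones(len(w))];k=np.linalg.lstsq(A,(w**2).sum(1),rcond=None)[0]
    print("wheel",n,e,k[:2],np.sqrt(k[2]+k[0]**2+k[1]**2)); 
    if n=="top":a=e[0]
    else:print(tri(e[0],a))
# bar
for n,i,bx in(("top",t,(380,150,66,115)),("side",s,(325,325,150,40))):
    bl=blob(i,(90,12,40),(130,80,110),bx);ha=blob(i,(0,100,30),(14,255,105 if n=="top" else 80),bx)
    r1=cv2.minAreaRect(bl);r2=cv2.minAreaRect(ha)
    print("bar",n,r1,r2);print(plane(n,cv2.boxPoints(r1),.007));print(plane(n,cv2.boxPoints(r2),.026))
E
```

```text
plate ((287.03851318359375, 199.5162353515625), (27.791553497314453, 28.382280349731445), 86.09330749511719) (330, 197, 29, 33) ((344.0, 223.0), (12.0, 28.0), 90.0)
0.1 top [0.5297 0.0651] 0.041174926025798385
0.1 side [0.5293 0.063 ] 0.04060140606771406
0.105 top [0.5291 0.0649] 0.04104658495586297
0.105 side [0.5277 0.0586] 0.04044162773982161
0.11 top [0.5285 0.0647] 0.04091824388593252
0.11 side [0.5261 0.0541] 0.04028184941193243
rod ((307.69970703125, 208.27212524414062), (3.2620162963867188, 29.720592498779297), 21.250505447387695) ((344.0, 240.0), (4.0, 30.0), 90.0) (array([0.5089, 0.0038, 0.079 ]), np.float64(0.0013243810757477936))
top [[ 0.4684  0.0231  0.077 ]
 [ 0.5519 -0.0062  0.077 ]
 [ 0.5487 -0.0153  0.077 ]
 [ 0.4652  0.014   0.077 ]]
side [[ 0.4722  0.0262  0.077 ]
 [ 0.5531 -0.001   0.077 ]
 [ 0.5479 -0.0152  0.077 ]
 [ 0.4675  0.0118  0.077 ]]
wheel top ((190.27137756347656, 207.12051391601562), (61.64995574951172, 75.1576919555664), 62.69785690307617) [0.5153 0.3637] 0.10654611193964919
wheel side ((301.0968017578125, 173.48069763183594), (40.6998291015625, 50.7
[... 227 characters left out ...]
18.43494987487793) ((401.5268859863281, 236.81118774414062), (8.671220779418945, 45.502159118652344), 16.8583984375)
[[ 0.5189 -0.2696  0.007 ]
 [ 0.6865 -0.3217  0.007 ]
 [ 0.6672 -0.386   0.007 ]
 [ 0.4997 -0.3334  0.007 ]]
[[ 0.3723 -0.2536  0.026 ]
 [ 0.5068 -0.2915  0.026 ]
 [ 0.4998 -0.3172  0.026 ]
 [ 0.3654 -0.2791  0.026 ]]
bar side ((417.5, 342.5), (23.0, 71.0), 90.0) ((356.1014404296875, 343.53594970703125), (12.110316276550293, 49.88011169433594), 87.70938873291016)
[[ 0.521  -0.271   0.007 ]
 [ 0.6976 -0.3293  0.007 ]
 [ 0.667  -0.392   0.007 ]
 [ 0.4955 -0.3356  0.007 ]]
[[ 0.3824 -0.262   0.026 ]
 [ 0.5063 -0.2968  0.026 ]
 [ 0.4942 -0.3307  0.026 ]
 [ 0.3723 -0.2964  0.026 ]]
```

```bash
cat >> h.py <<'E'
def yaw(deg,pitch=0):  # tool down, tool x at world angle deg; pitch>0 tips tool x downward
    Rz=R.from_euler('z',deg,degrees=True); return Rz*R.from_euler('y',pitch,degrees=True)*R.from_euler('x',180,degrees=True)
def to(pos,rot):
    np.set_printoptions(precision=4,suppress=True)
    o=get_obs();c=R.from_quat(o["ee_rot"]);d=np.array(pos)-o["position"]
    print("t",o["clock"],"pos",o["position"],"F",o["ft_force"],"w",o["grip_width"],"gf",o["grasp_force"])
    x=c.as_matrix()[:,0];print("tool x yaw",np.degrees(np.arctan2(x[1],x[0])),"pitch down",-np.degrees(np.arcsin(x[2])))
    print("turn",(c.inv()*rot).as_rotvec()/1.5,"shift before turn",c.inv().apply(d)/.2,"after turn",rot.inv().apply(d)/.2)
E
python3 - <<'E'
from h import *
to([.487,-.300,.16],yaw(-15.8))
t=cv2.imread("pics/top0.png")
g=cv2.cvtColor(t,cv2.COLOR_BGR2HSV)
print(g[190:236:5,160:236:6,1].tolist()); print(g[190:236:5,160:236:6,2].tolist())
E
```

```text
t 0.1 pos [ 0.2082 -0.589   0.2476] F [-0.7947 -0.0265 -0.0277] w 0.9987450886691244 gf 0.0
tool x yaw 19.47125997715151 pitch down 0.004300139918532789
turn [-0.0008  0.0003  0.4104] shift before turn [ 1.7959 -0.8969  0.4389] after turn [ 0.9479 -1.7697  0.4379]
[[123, 121, 121, 123, 121, 112, 111, 114, 123, 123, 122, 124, 122], [123, 120, 124, 122, 113, 113, 111, 111, 113, 122, 122, 123, 123], [123, 121, 122, 111, 111, 111, 112, 111, 112, 110, 119, 123, 121], [123, 121, 120, 111, 112, 111, 112, 112, 111, 111, 120, 122, 122], [120, 123, 110, 113, 111, 111, 112, 110, 110, 111, 113, 123, 124], [121, 121, 113, 110, 112, 113, 111, 112, 113, 112, 111, 122, 121], [122, 123, 111, 113, 110, 112, 110, 112, 113, 111, 117, 122, 122], [123, 124, 121, 111, 111, 112, 113, 111, 112, 114, 120, 122, 122], [122, 121, 122, 113, 112, 111, 111, 112, 113, 116, 120, 121, 122], [123, 121, 120, 121, 116, 113, 112, 113, 122, 122, 121, 123, 123]]
[[168, 168, 168, 168, 169, 159, 168, 170, 164, 164, 167, 166, 173], [162, 163, 167, 176, 163, 165, 172, 172, 181, 177, 175, 172, 170], [164, 164, 161, 167, 163, 168, 175, 175, 175, 163, 167, 166, 165], [153, 154, 159, 161, 173, 177, 180, 171, 170, 189, 170, 171, 171], [155, 156, 164, 174, 175, 179, 171, 172, 185, 183, 131, 162, 163], [152, 152, 169, 172, 175, 163, 173, 168, 183, 187, 131, 149, 148], [167, 168, 177, 176, 165, 175, 172, 189, 187, 181, 135, 155, 161], [168, 168, 166, 166, 175, 177, 189, 183, 180, 186, 163, 165, 165], [163, 162, 161, 173, 176, 174, 181, 185, 183, 125, 149, 150, 152], [158, 160, 157, 154, 161, 187, 187, 185, 144, 151, 156, 159, 162]]
```

Call:
send_rows(
  plan=[
    [[0,0,0,0.15,-0.075,0.037,0.7],[0,0,0,0.15,-0.075,0.037,0.7],[0,0,0,0.15,-0.075,0.037,0.7],[0,0,0,0.15,-0.075,0.037,0.7],[0,0,0,0.15,-0.075,0.037,0.7],[0,0,0,0.15,-0.075,0.037,0.7],[0,0,0,0.15,-0.075,0.037,0.7],[0,0,0,0.15,-0.075,0.037,0.7],[0,0,0,0.15,-0.075,0.037,0.7],[0,0,0,0.15,-0.075,0.037,0.7],[0,0,0,0.15,-0.075,0.037,0.7],[0,0,0,0.15,-0.075,0.037,0.7],[0,0,0.07,0,0,0,0.7],[0,0,0.07,0,0,0,0.7],[0,0,0.07,0,0,0,0.7],[0,0,0.07,0,0,0,0.7],[0,0,0.07,0,0,0,0.7],[0,0,0.06,0,0,0,0.7],[0,0,0,0,0,0,0.7]],
  ],
)

```text
clock: 1.68
position: [0.4876, -0.2994, 0.1592]
ee_rot: [0.99, -0.139, -0.0, -0.0]
ft_force: [0.2, 0.6, 0.3]
grip_width: 0.699
grasp_force: 0.0
```

```bash
python3 - <<'E'
from h import *
to([.487,-.300,.022],yaw(-15.8))
for n in("side","top"): cv2.imwrite(f"pics/{n}1.png",optics.camera(n)[:,:,::-1])
t=cv2.imread("pics/top0.png");s=cv2.imread("pics/side1.png")
pl={}
for n,i,hi,bx in(("top",t,117,(165,183,60,62)),("side",s,0,(275,160,58,38))):
    g=cv2.blur(cv2.cvtColor(i,cv2.COLOR_BGR2HSV)[:,:,1],(3,3)); x,y,w,h=bx; sub=g[y:y+h,x:x+w]
    if n=="side": th,_=cv2.threshold(sub,0,255,cv2.THRESH_OTSU); print(th); m=(sub>th) 
    else: m=sub<hi
    m=cv2.morphologyEx(m.astype(np.uint8),cv2.MORPH_OPEN,np.ones((5,5)))
    c=max(cv2.findContours(m,0,cv2.CHAIN_APPROX_NONE)[0],key=cv2.contourArea)+np.array([x,y])
    e=cv2.fitEllipse(c);W=plane(n,c.reshape(-1,2)+0.,.022)[:,:2]
    print(n,e,cv2.contourArea(c),W.min(0),W.max(0),plane(n,[e[0]],.022)); pl[n]=e[0]
print(tri(pl["side"],pl["top"]))
i=s;bl=blob(i,(90,12,40),(130,80,110),(300,325,175,40));ha=blob(i,(0,100,30),(14,255,80),(270,325,175,40))
for c,z in((bl,.007),(ha,.026)):
  r=cv2.minAreaRect(c);print(r);print(plane("side",cv2.boxPoints(r),z))
E
```

```text
t 1.6833 pos [ 0.4876 -0.2994  0.1592] F [0.1736 0.5527 0.317 ] w 0.6992111920215038 gf 0.0
tool x yaw -16.00485038774495 pitch down 0.03510213300085849
turn [-0.      0.0004 -0.0024] shift before turn [-0.0016  0.0036  0.6859] after turn [-0.002   0.0035  0.6859]
top ((195.603515625, 213.462158203125), (47.97172164916992, 49.24673843383789), 88.46263885498047) 1852.0 [0.4153 0.2701] [0.563  0.4205] [[0.4878 0.3449 0.022 ]]
55.0
side ((326.5752258300781, 162.7925567626953), (6.485106945037842, 19.09307098388672), 100.84735870361328) 73.5 [0.5522 0.3688] [0.6058 0.4191] [[0.5843 0.3944 0.022 ]]
(array([0.5188, 0.3191, 0.0993]), np.float64(0.07968000466804549))
((417.5, 342.5), (23.0, 71.0), 90.0)
[[ 0.521  -0.271   0.007 ]
 [ 0.6976 -0.3293  0.007 ]
 [ 0.667  -0.392   0.007 ]
 [ 0.4955 -0.3356  0.007 ]]
((354.4520568847656, 343.7054748535156), (12.102812767028809, 53.18575668334961), 87.87889862060547)
[[ 0.3742 -0.2597  0.026 ]
 [ 0.5061 -0.2974  0.026 ]
 [ 0.494  -0.3312  0.026 ]
 [ 0.3642 -0.2941  0.026 ]]
```

Call:
send_rows(
  plan=[
    [[0,0,0,0,0,0.15,0.7],[0,0,0,0,0,0.15,0.7],[0,0,0,0,0,0.15,0.7],[0,0,0,0,0,0.12,0.7],[0,0,0,0,0,0.07,0.7],[0,0,0,0,0,0.04,0.7],[0,0,0,0,0,0,0.7],[0,0,0,0,0,0,0],[0,0,0,0,0,0,0],[0,0,0,0,0,0,0],[0,0,0,0,0,0,0],[0,0,0,0,0,0,0],[0,0,0,0,0,0,0],[0,0,0,0,0,0,0]],
  ],
  squeeze=90,
)

```text
clock: 2.95
position: [0.4886, -0.3004, 0.0254]
ee_rot: [0.991, -0.137, 0.001, 0.001]
ft_force: [-1.9, -0.4, 6.7]
grip_width: 0.283
grasp_force: 89.4
```

```bash
python3 - <<'E'
from h import *
to([.487,-.300,.022],yaw(-15.8))
i=optics.camera("top")[:,:,::-1].copy();cv2.imwrite("pics/top2.png",i)
bl=blob(i,(90,12,40),(130,80,110),(380,150,66,60));print(cv2.minAreaRect(bl))
cc=np.float64([plane("top",[p],.0035)[0][:2] for p in bl.reshape(-1,2)])
u=np.array([np.cos(np.radians(-15.8)),np.sin(np.radians(-15.8))]);s=cc@u;print("tip along",s.max()-np.array([.487,-.300])@u)
print(tri((304,180),(195.6,213.5)))
E
```

```text
t 2.95 pos [ 0.4886 -0.3004  0.0254] F [-1.9394 -0.3768  6.7209] w 0.2830436838191608 gf 89.42420840263367
tool x yaw -15.765842314712424 pitch down -0.15306991612341045
turn [ 0.0007 -0.0018  0.0004] shift before turn [-0.0085  0.0004  0.0168] after turn [-0.0084  0.0004  0.0169]
((417.1890869140625, 181.2191925048828), (21.465038299560547, 43.03713607788086), 15.5241117477417)
tip along 0.1998442102066179
(array([0.4897, 0.3461, 0.0147]), np.float64(0.002812337792120759))
```

Call:
send_rows(
  plan=[
    [[0,0,0,0,0,-0.05,0],[0,0,0,0,0,-0.1,0],[0,0,0,0,0,-0.15,0],[0,0,0,0,0,-0.15,0],[0,0,0,0,0,-0.15,0],[0,0,0,0,0,-0.1,0],[0,0,0,0,0,-0.05,0],[0,0,0,0,0,0,0]],
  ],
)

```text
clock: 3.67
position: [0.4888, -0.3001, 0.1765]
ee_rot: [0.991, -0.137, 0.002, 0.001]
ft_force: [-0.4, -0.2, -2.2]
grip_width: 0.281
grasp_force: 88.6
```

Call:
send_rows(
  plan=[
    [[0,0,-0.03,0,0,0,0],[0,0,-0.06,0,0,0,0],[0,0,-0.07,0,0,0,0],[0,0,-0.07,0,0,0,0],[0,0,-0.07,0,0,0,0],[0,0,-0.07,0,0,0,0],[0,0,-0.07,0,0,0,0],[0,0,-0.07,0,0,0,0],[0,0,-0.07,0,0,0,0],[0,0,-0.07,0,0,0,0],[0,0,-0.07,0,0,0,0],[0,0,-0.07,0,0,0,0],[0,0,-0.07,0,0,0,0],[0,0,-0.07,0,0,0,0],[0,0,-0.07,0,0,0,0],[0,0,-0.05,0,0,0,0],[0,0,0,0,0,0,0],[0,0,0,0,0,0,0]],
  ],
)

```text
clock: 5.17
position: [0.4871, -0.2993, 0.1722]
ee_rot: [0.797, 0.604, -0.0, -0.001]
ft_force: [-0.1, -0.2, -1.9]
grip_width: 0.285
grasp_force: 88.6
```

```bash
python3 - <<'E'
from h import *
to([.4345,-.2093,.13],yaw(71,2))
i=optics.camera("top")[:,:,::-1].copy();cv2.imwrite("pics/top3.png",i)
s=optics.camera("side")[:,:,::-1].copy();cv2.imwrite("pics/side3.png",s)
cv2.imwrite("pics/m3.png",np.vstack([i[130:330,200:500],s[180:380,250:550]]).repeat(1,0))
E
```

```text
t 5.1667 pos [ 0.4871 -0.2993  0.1722] F [-0.1097 -0.1687 -1.9315] w 0.2854272869129948 gf 88.58773469924927
tool x yaw 74.33558862587927 pitch down -0.03902378825697356
turn [-0.0006 -0.0237  0.0388] shift before turn [ 0.3619 -0.3745  0.212 ] after turn [ 0.3468 -0.3953  0.1991]
```

View pics/m3.png

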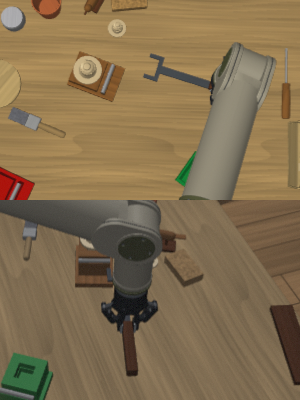

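Call:
send_rows(
  plan=[
    [[0,-0.012,0.018,0,0,0,0],[0,-0.012,0.017,0,0,0,0],[0,0,0,0.06,-0.08,0.04,0],[0,0,0,0.06,-0.08,0.04,0],[0,0,0,0.06,-0.08,0.04,0],[0,0,0,0.06,-0.08,0.04,0],[0,0,0,0.04,-0.06,0.02,0],[0,0,0,0,0,0,0],[0,0,0,0,0,0,0]],
  ],
)

```text
clock: 6.02
position: [0.4329, -0.2233, 0.1354]
ee_rot: [0.812, 0.584, -0.015, 0.011]
ft_force: [0.5, -0.7, -2.5]
grip_width: 0.282
grasp_force: 88.9
```

```bash
python3 - <<'E'
from h import *
to([.4329,-.2193,.1191],yaw(71.3,2))
i=optics.camera("top")[:,:,::-1].copy();cv2.imwrite("pics/top4.png",i)
m=cv2.resize(i[180:260,270:390],None,fx=5,fy=5,interpolation=cv2.INTER_CUBIC);cv2.imwrite("pics/m4.png",m)
bl=blob(i,(90,12,35),(130,80,110),(312,180,75,70));r=cv2.minAreaRect(bl);print(r);print(plane("top",cv2.boxPoints(r),.09))
E
```

```text
t 6.0167 pos [ 0.4329 -0.2233  0.1354] F [ 0.5254 -0.6843 -2.4546] w 0.2820750703443496 gf 88.91771078109741
tool x yaw 71.42879112945663 pitch down 2.087121282652626
turn [0.0007 0.001  0.0015] shift before turn [ 0.0221 -0.0066  0.0809] after turn [ 0.022  -0.0066  0.0809]
((348.137939453125, 222.65516662597656), (59.051116943359375, 23.026222229003906), 21.801406860351562)
[[ 0.4662 -0.023   0.09  ]
 [ 0.5302 -0.0463  0.09  ]
 [ 0.4705 -0.2093  0.09  ]
 [ 0.4068 -0.1855  0.09  ]]
```

View pics/m4.png

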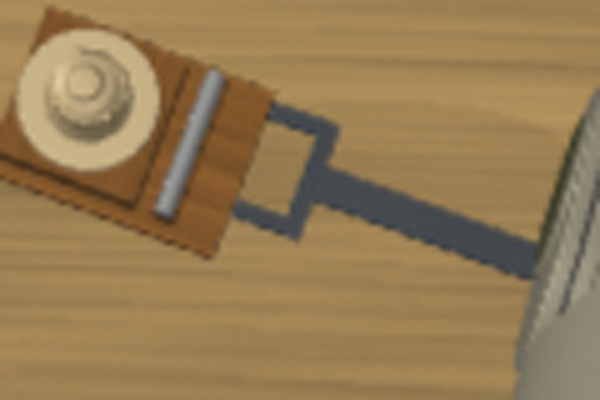

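The fork points at the figure with its tips at crop (270,105) and (235,210), and the two tines are symmetric about the axis through the rod and plate. Next I lower to the insertion line and go in along the tool's x.

Call:
send_rows(
  plan=[
    [[0,0,0,0.011,-0.003,0.04,0],[0,0,0,0.011,-0.003,0.04,0],[0,0,0,0,0,0,0],[0,0,0,0.03,0,0,0],[0,0,0,0.05,0,0,0],[0,0,0,0.05,0,0,0],[0,0,0,0.04,0,0,0],[0,0,0,0.03,0,0,0],[0,0,0,0,0,0,0],[0,0,0,0,0,0,0]],
  ],
)

```text
clock: 6.9
position: [0.4461, -0.1814, 0.118]
ee_rot: [0.811, 0.584, -0.014, 0.011]
ft_force: [-0.0, -0.1, -2.8]
grip_width: 0.279
grasp_force: 89.0
```

```bash
python3 - <<'E'
from h import *
u=np.array([.3206,.9472]);f=np.array([.5291,.0649])-.19*u
to([*f,.1155],yaw(71.3,2))
s=optics.camera("side")[:,:,::-1].copy();i=optics.camera("top")[:,:,::-1].copy()
cv2.imwrite("pics/m5.png",np.hstack([cv2.resize(a,None,fx=4,fy=4,interpolation=cv2.INTER_CUBIC) for a in(i[180:250,270:350],s[190:260,310:390])]))
E
```

```text
t 6.9 pos [ 0.4461 -0.1814  0.118 ] F [-0.0156 -0.118  -2.8069] w 0.2788696147178195 gf 88.9712905883789
tool x yaw 71.51716377262281 pitch down 2.073023988751679
turn [0.0009 0.0008 0.0025] shift before turn [ 0.3497 -0.0004 -0.0003] after turn [ 0.3497 -0.0017  0.0002]
```

View pics/m5.png

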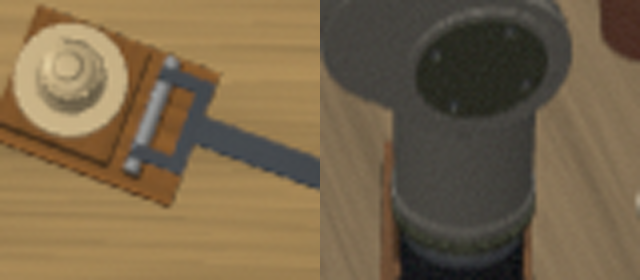

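The tines are over the rod ((165,65) and (140,155) in the crop) with no added force; the arm blocks the side view. Going further in.

Call:
send_rows(
  plan=[
    [[0,0,0,0.03,0,0,0],[0,0,0,0.04,0,0,0],[0,0,0,0.04,0,0,0],[0,0,0,0.04,0,0,0],[0,0,0,0.03,0,0,0],[0,0,0,0,0,0,0],[0,0,0,0,0,0,0]],
  ],
)

```text
clock: 7.58
position: [0.4575, -0.1472, 0.1165]
ee_rot: [0.811, 0.584, -0.014, 0.011]
ft_force: [0.3, -0.1, -3.3]
grip_width: 0.28
grasp_force: 89.0
```

Call:
send_rows(
  plan=[
    [[0,0,0,0.03,0,0,0],[0,0,0,0.04,0,0,0],[0,0,0,0.03,0,0,0],[0,0,0,0.02,0,0,0],[0,0,0,0.01,0,0,0],[0,0,0,0,0,0,0],[0,0,0,0,0,0,0]],
  ],
)

```text
clock: 8.17
position: [0.4656, -0.123, 0.1156]
ee_rot: [0.812, 0.584, -0.014, 0.011]
ft_force: [0.1, 0.3, -2.9]
grip_width: 0.286
grasp_force: 89.0
```

```bash
python3 - <<'E'
from h import *
u=np.array([.3206,.9472]);f=np.array([.5291,.0649])-.19*u
to([*f,.1155],yaw(71.3,2))
i=optics.camera("top")[:,:,::-1].copy();s=optics.camera("side")[:,:,::-1].copy()
cv2.imwrite("pics/m6.png",np.hstack([cv2.resize(a,None,fx=4,fy=4,interpolation=cv2.INTER_CUBIC) for a in(i[180:250,270:350],s[190:260,310:390])]))
E
```

```text
t 8.1667 pos [ 0.4656 -0.123   0.1156] F [ 0.114   0.3416 -2.8904] w 0.28595349880248433 gf 88.97082567214966
tool x yaw 71.472299655691 pitch down 2.0728477778898804
turn [0.0007 0.0008 0.002 ] shift before turn [ 0.0418 -0.0003 -0.0009] after turn [ 0.0418 -0.0004 -0.0009]
```

View pics/m6.png

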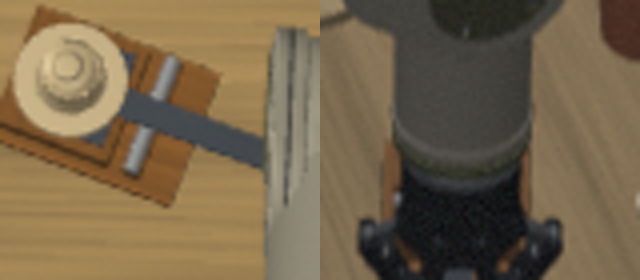

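The tines now show on both sides of the plate and the blade crosses the rod centrally. I'll go the last few mm, tilt the handle down gently about the rod until the tines bear, and release.

Call:
send_rows(
  plan=[
    [[0,0,0,0.02,0,0,0],[0,0,0,0.01,0,0,0],[0,0,0,0,0,0,0],[0,0.016,0,-0.003,0,0.018,0],[0,0.016,0,-0.003,0,0.018,0],[0,0.016,0,-0.003,0,0.018,0],[0,0.016,0,-0.003,0,0.018,0],[0,0,0,0,0,0,0],[0,0,0,0,0,0,0]],
  ],
)

```text
clock: 9.02
position: [0.4666, -0.1198, 0.101]
ee_rot: [0.812, 0.583, 0.024, -0.017]
ft_force: [0.3, 0.5, -1.6]
grip_width: 0.282
grasp_force: 89.0
```

Call:
send_rows(
  plan=[
    [[0,0,0,0,0,0,0.35],[0,0,0,0,0,0,0.45],[0,0,0,0,0,0,0.6],[0,0,0,0,0,0,0.7],[0,0,0,0,0,0,0.7],[0,0,0,0,0,0,0.7],[0,0,0,0,0,-0.1,0.7],[0,0,0,0,0,-0.15,0.7],[0,0,0,0,0,-0.15,0.7],[0,0,0,0,0,-0.1,0.7],[0,0,0,0,0,0,0.7]],
  ],
)

```text
clock: 9.93
position: [0.4668, -0.1259, 0.2052]
ee_rot: [0.811, 0.584, 0.026, -0.014]
ft_force: [0.7, 0.1, 0.3]
grip_width: 0.7
grasp_force: 0.0
```

```bash
python3 - <<'E'
from h import *
u=np.array([.3206,.9472]);f=np.array([.5291,.0649])-.295*u
print(f);to([*f,.17],yaw(71.3,0))
i=optics.camera("top")[:,:,::-1].copy();s=optics.camera("side")[:,:,::-1].copy()
cv2.imwrite("pics/top7.png",i);cv2.imwrite("pics/side7.png",s)
cv2.imwrite("pics/m7.png",np.hstack([cv2.resize(a,None,fx=3,fy=3,interpolation=cv2.INTER_CUBIC) for a in(i[180:290,270:390],s[190:300,290:410])]))
E
```

```text
[ 0.434523 -0.214524]
t 9.9333 pos [ 0.4668 -0.1259  0.2052] F [0.7324 0.0775 0.3494] w 0.6995969854543912 gf 0.0
tool x yaw 71.47513274596703 pitch down -3.400797345844751
turn [ 0.005  -0.0396  0.0019] shift before turn [-0.4812 -0.0131  0.1475] after turn [-0.4716 -0.0105  0.1758]
```

View pics/m7.png

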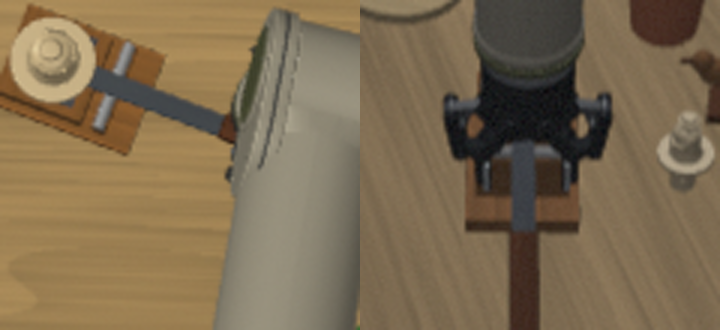

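The bar rests over the rod with the handle sloping down (the side crop shows the handle from (523,235) downward). I'll close the gripper and move above bar_end.

Call:
send_rows(
  plan=[
    [[0.005,-0.04,0,0,0,0,0],[0,0,0,-0.12,0,0,0],[0,0,0,-0.15,-0.003,0,0],[0,0,0,-0.12,-0.003,0,0],[0,0,0,-0.09,-0.003,0,0],[0,0,0,0,0,0.1,0],[0,0,0,0,0,0.12,0],[0,0,0,0,0,0.12,0],[0,0,0,0,0,0.06,0],[0,0,0,0,0,0.03,0],[0,0,0,0,0,0,0],[0,0,0,0,0,0,0]],
  ],
)

```text
clock: 11.03
position: [0.432, -0.2153, 0.1147]
ee_rot: [0.812, 0.584, -0.002, -0.003]
ft_force: [0.4, 0.1, 0.3]
grip_width: 0.003
grasp_force: 0.0
```

```bash
python3 - <<'E'
from h import *
u=np.array([.3206,.9472]);f=np.array([.5291,.0649])-.297*u
print(f);to([*f,.108],yaw(71.3,0))
s=cv2.imread("pics/side7.png");ha=blob(s,(0,100,30),(14,255,80),(320,250,60,100));r=cv2.minAreaRect(ha);print(r);print(plane("side",cv2.boxPoints(r),.09))
E
```

```text
[ 0.4338818 -0.2164184]
t 11.0333 pos [ 0.432  -0.2153  0.1147] F [0.3648 0.073  0.3198] w 0.0034541460841376083 gf 0.0
tool x yaw 71.49446886614653 pitch down -0.016442654191258742
turn [-0.0048 -0.0002  0.0023] shift before turn [-0.0024  0.0111  0.0336] after turn [-0.0023  0.0108  0.0336]
((342.8743896484375, 287.14080810546875), (55.79999542236328, 20.55999755859375), 73.73979187011719)
[[ 0.4301 -0.069   0.09  ]
 [ 0.4877 -0.0668  0.09  ]
 [ 0.4669 -0.2472  0.09  ]
 [ 0.4136 -0.248   0.09  ]]
```

Call:
send_rows(
  plan=[
    [[0,0,0,0,0.01,0.02,0],[0,0,0,0,0,0.02,0],[0,0,0,0,0,0.02,0],[0,0,0,0,0,0,0]],
  ],
)

```text
clock: 11.37
position: [0.435, -0.2168, 0.1038]
ee_rot: [0.812, 0.584, -0.001, -0.001]
ft_force: [0.2, -0.7, 7.0]
grip_width: -0.001
grasp_force: 3.2
```

Call:
send_rows(
  plan=[
    [[0,0,0,0,0,0.02,0],[0,0,0,0,0,0.02,0],[0,0,0,0,0,0.02,0],[0,0,0,0,0,0,0]],
  ],
)

```text
clock: 11.7
position: [0.4348, -0.2166, 0.0915]
ee_rot: [0.812, 0.584, -0.001, -0.001]
ft_force: [1.3, -0.8, 2.1]
grip_width: -0.0
grasp_force: 1.1
```

Call:
send_rows(
  plan=[
    [[0,0,0,0,0,0.02,0],[0,0,0,0,0,0.02,0],[0,0,0,0,0,0,0],[0,0,0,0,0,0,0]],
  ],
)

```text
clock: 12.03
position: [0.4335, -0.216, 0.0825]
ee_rot: [0.812, 0.584, -0.002, -0.003]
ft_force: [0.2, 0.4, -0.1]
grip_width: 0.001
grasp_force: 0.0
```

Call:
send_rows(
  plan=[
    [[0,0,0,0,0,-0.1,0],[0,0,0,0,0,-0.18,0],[0,0,0,0,0,-0.2,0],[0,0,0,0,0,-0.2,0],[0,0,0,0,0,-0.2,0],[0,0,0,0,0,-0.2,0.3],[0,0,0,0.08,-0.03,-0.05,0.6],[0,0,0,0.17,-0.05,0,1],[0,0,0,0.17,-0.05,0,1],[0,0,0,0.17,-0.05,0,1],[0,0,0,0.17,-0.05,0,1],[0,0,0,0.17,-0.05,0,1],[0,0,0,0.17,-0.05,0,1],[0,0,0,0.17,-0.05,0,1],[0,0,0,0.17,-0.05,0,1],[0,0,0,0.17,-0.05,0,1],[0,0,0,0.17,-0.05,0,1],[0,0,0,0.17,-0.05,0,1],[0,0,0,0.17,-0.05,0,1],[0,0,0,0.17,-0.05,0,1]],
  ],
)

```text
clock: 13.7
position: [0.4514, 0.2625, 0.3098]
ee_rot: [0.812, 0.584, -0.002, -0.002]
ft_force: [1.2, 0.8, -0.7]
grip_width: 0.999
grasp_force: 0.0
```

```bash
python3 - <<'E'
from h import *
to([.5291,.0649,.30],yaw(71.3,0))
i=optics.camera("top")[:,:,::-1].copy();s=optics.camera("side")[:,:,::-1].copy()
cv2.imwrite("pics/top8.png",i);cv2.imwrite("pics/side8.png",s)
cv2.imwrite("pics/m8.png",np.hstack([cv2.resize(a,None,fx=3,fy=3,interpolation=cv2.INTER_CUBIC) for a in(i[170:290,270:390],s[180:300,290:410])]))
E
```

```text
t 13.7 pos [0.4514 0.2625 0.3098] F [ 1.1726  0.7616 -0.6929] w 0.9989292553998265 gf 0.0
tool x yaw 71.43012428040998 pitch down -0.0011868925588221883
turn [-0.0038 -0.      0.0015] shift before turn [-0.813   0.6833  0.0452] after turn [-0.8115  0.6849  0.0492]
```

View pics/m8.png

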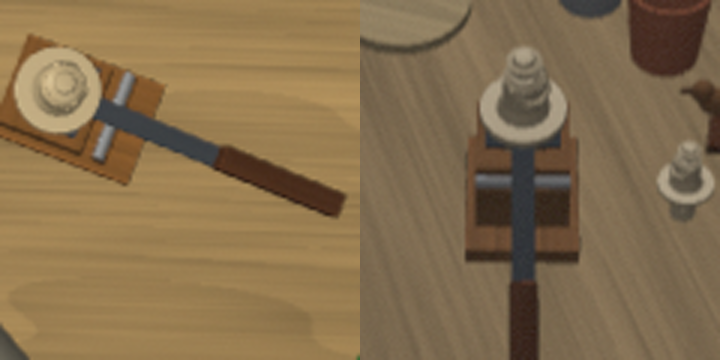

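The figure is now visibly raised and loose, its plate at top crop (57,90) and side crop (522,105), with the head leaning slightly toward the fulcrum. The bar still lies over the rod. Measuring the height and lean:

```bash
python3 - <<'E'
from h import *
np.set_printoptions(precision=4,suppress=True)
def circ(n,p,z):
    w=plane(n,p.reshape(-1,2)+0.,z)[:,:2];A=np.c_[2*w,np.ones(len(w))];c=np.linalg.lstsq(A,(w**2).sum(1),rcond=None)[0]
    return c[:2],np.sqrt(c[2]+c[0]**2+c[1]**2)
for k,ys,box in((0,217,(325,190,40,42)),(8,213,(325,188,40,42))):
    t=cv2.imread(f"pics/top{k}.png");s=cv2.imread(f"pics/side{k}.png")
    pt=cv2.convexHull(blob(t,(10,30,150),(30,105,255),(270,180,36,40)));ps=blob(s,(10,20,80),(30,68,255),box);r=cv2.boundingRect(ps)
    q=ps.reshape(-1,2);q=cv2.convexHull(q[q[:,1]>=ys]).reshape(-1,2)
    print(k,r,"head top side row",r[1])
    f=lambda z:circ("top",pt,z)[0]-circ("side",q,z)[0]
    zs=np.arange(.09,.14,.001);e=[np.linalg.norm(f(z)) for z in zs];z=zs[np.argmin(e)];print("plate z",z,min(e),circ("top",pt,z),circ("side",q,z))
hp=tri((290+524/3,180+55/3),(270+66/3,170+82/3));print("head",hp)
h0=tri((310+(572-400)/5,190+45/5),(260+135/5,170+130/5));print("head0",h0)
E
```

```text
0 (330, 197, 29, 33) head top side row 197
plate z 0.098 0.0003274000704086454 (array([0.53  , 0.0652]), np.float64(0.04122626245376669)) (array([0.53  , 0.0648]), np.float64(0.04066531739886546))
8 (330, 196, 29, 33) head top side row 196
plate z 0.11200000000000002 0.0004652468588102426 (array([0.5285, 0.0593]), np.float64(0.04106658388714414)) (array([0.5281, 0.0594]), np.float64(0.04193636532094398))
head (array([ 0.6586, -0.0309,  0.242 ]), np.float64(0.32027709132267546))
head0 (array([0.5296, 0.0627, 0.18  ]), np.float64(0.0006936503640660942))
```

```bash
python3 - <<'E'
from h import *
hp,e=tri((290+164/3,180+55/3),(270+66/3,170+82/3));print("head",hp,e)
p=np.array([.5283,.0593,.112]);a=hp-p;a/=np.linalg.norm(a);u=np.array([.3206,.9472,0])
print("lean deg along u",np.degrees(a@u),"along v",np.degrees(a@np.array([.9472,-.3206,0])),"len",np.linalg.norm(hp-p),"grip",p+a*.034)
E
```

```text
head [0.52452862 0.04808365 0.19763937] 0.0017697524788089036
lean deg along u -7.842336957246544 along v 0.01571477301586297 len 0.08645305585987674 grip [0.5268168  0.05488887 0.14567999]
```

Call:
send_rows(
  plan=[
    [[-0.004,0.035,0.002,-0.05,0.04,0,1],[0,0.039,0,-0.12,0.1,0,1],[0,0,0,-0.14,0.12,0,1],[0,0,0,-0.14,0.12,0,1],[0,0,0,-0.14,0.12,0,1],[0,0,0,-0.12,0.1,0,1],[0,0,0,-0.08,0.05,0,1],[0,0,0,0,0,0,1],[0,0,0,0,0,0,1]],
  ],
)

```text
clock: 14.55
position: [0.5244, 0.0691, 0.2942]
ee_rot: [0.812, 0.581, 0.045, -0.033]
ft_force: [-0.2, 0.3, 0.1]
grip_width: 1.004
grasp_force: 0.0
```

```bash
python3 - <<'E'
from h import *
to([.5237,.0457,.242],yaw(71.3,-6.4))
E
```

```text
t 14.55 pos [0.5244 0.0691 0.2942] F [-0.2033  0.2782  0.1432] w 1.004308621888415 gf 0.0
tool x yaw 71.13356400891449 pitch down -6.350200035045059
turn [-0.0007  0.0006 -0.0019] shift before turn [-0.14    0.0348  0.2472] after turn [-0.1403  0.0342  0.2471]
```

Call:
send_rows(
  plan=[
    [[0,0,0,-0.07,0.017,0.12,1],[0,0,0,-0.07,0.017,0.127,1],[0,0,0,0,0,0,1],[0,0,0,0,0,0.08,1],[0,0,0,0,0,0.1,1],[0,0,0,0,0,0.1,1],[0,0,0,0,0,0.1,1],[0,0,0,0,0,0.05,1],[0,0,0,0,0,0.02,1],[0,0,0,0,0,0,1],[0,0,0,0,0,0,1]],
  ],
)

```text
clock: 15.47
position: [0.5274, 0.057, 0.1542]
ee_rot: [0.811, 0.582, 0.045, -0.032]
ft_force: [1.0, -0.8, 0.7]
grip_width: 1.0
grasp_force: 0.0
```

```bash
python3 - <<'E'
from h import *
to([.5269,.0552,.1525],yaw(71.3,-6.4))
i=optics.camera("top")[:,:,::-1].copy();s=optics.camera("side")[:,:,::-1].copy()
cv2.imwrite("pics/top9.png",i);cv2.imwrite("pics/side9.png",s)
E
```

```text
t 15.4667 pos [0.5274 0.057  0.1542] F [ 0.9508 -0.8269  0.688 ] w 1.0000535528909824 gf 0.0
tool x yaw 71.32545673139762 pitch down -6.3864278295382055
turn [0.0004 0.0002 0.0003] shift before turn [-0.01    0.0006  0.0075] after turn [-0.01    0.0006  0.0075]
```

Call:
send_rows(
  plan=[
    [[0,0,0,-0.008,0,0.005,0.7],[0,0,0,0,0,0,0.6],[0,0,0,0,0,0,0.5],[0,0,0,0,0,0,0.4],[0,0,0,0,0,0,0.2],[0,0,0,0,0,0,0],[0,0,0,0,0,0,0],[0,0,0,0,0,0,0],[0,0,0,0,0,0,0],[0,0,0,0,0,0,0]],
  ],
  squeeze=45,
)

```text
clock: 16.4
position: [0.5264, 0.0551, 0.1519]
ee_rot: [0.811, 0.582, 0.045, -0.032]
ft_force: [-0.2, -0.9, 2.5]
grip_width: 0.457
grasp_force: 45.2
```

Call:
send_rows(
  plan=[
    [[0,-0.009,0,0.006,0,-0.01,0],[0,-0.009,0,0.006,0,-0.015,0],[0,-0.009,0,0.006,0,-0.015,0],[0,-0.009,0,0.006,0,-0.015,0],[0,0,0,0,0,0,0]],
  ],
)

```text
clock: 16.82
position: [0.5278, 0.06, 0.1638]
ee_rot: [0.812, 0.583, 0.023, -0.016]
ft_force: [-0.0, 0.9, -3.2]
grip_width: 0.455
grasp_force: 45.5
```

Call:
send_rows(
  plan=[
    [[0,-0.01,0,0.007,0,-0.015,0],[0,-0.01,0,0.007,0,-0.015,0],[0,-0.01,0,0.007,0,-0.015,0],[0,-0.008,0,0.006,0,-0.015,0],[0,0,0,0,0,0,0]],
  ],
)

```text
clock: 17.23
position: [0.5296, 0.0645, 0.1762]
ee_rot: [0.812, 0.583, -0.0, 0.0]
ft_force: [-0.3, 0.8, -3.3]
grip_width: 0.457
grasp_force: 45.5
```

```bash
python3 - <<'E'
from h import *
to([.5295,.0650,.25],yaw(71.3,0)); print(get_obs()["torque"])
E
```

```text
t 17.2333 pos [0.5296 0.0645 0.1762] F [-0.3351  0.8496 -3.2769] w 0.4570002105110958 gf 45.53861557971686
tool x yaw 71.37730017993097 pitch down 0.016203570452537813
turn [0.0002 0.0002 0.0009] shift before turn [ 0.002  -0.001  -0.3692] after turn [ 0.0021 -0.0011 -0.3692]
[0.0744 0.0214 0.0439]
```

Weight of about 3.4 N hangs free at the axis. Lifting clear.

Call:
send_rows(
  plan=[
    [[0,0,0,0,0,-0.03,0],[0,0,0,0,0,-0.06,0],[0,0,0,0,0,-0.08,0],[0,0,0,0,0,-0.08,0],[0,0,0,0,0,-0.06,0],[0,0,0,0,0,-0.05,0],[0,0,0,0,0,0,0]],
  ],
)

```text
clock: 17.82
position: [0.5301, 0.0635, 0.2498]
ee_rot: [0.813, 0.583, 0.001, 0.001]
ft_force: [0.4, -0.6, -4.5]
grip_width: 0.452
grasp_force: 45.8
```

```bash
python3 - <<'E'
from h import *
to([.488,.345,.25],yaw(71.3,0))
E
```

```text
t 17.8167 pos [0.5301 0.0635 0.2498] F [ 0.4038 -0.5904 -4.4911] w 0.45162798535745874 gf 45.780036924406886
tool x yaw 71.27910957528742 pitch down -0.05608470622261749
turn [ 0.0017 -0.0007 -0.0002] shift before turn [ 1.2655 -0.6511 -0.0015] after turn [ 1.2657 -0.6507 -0.0011]
```

Call:
send_rows(
  plan=[
    [[0,0,0,0.05,-0.025,0,0],[0,0,0,0.1,-0.05,0,0],[0,0,0,0.11,-0.06,0,0],[0,0,0,0.11,-0.06,0,0],[0,0,0,0.11,-0.06,0,0],[0,0,0,0.11,-0.06,0,0],[0,0,0,0.11,-0.06,0,0],[0,0,0,0.11,-0.06,0,0],[0,0,0,0.11,-0.06,0,0],[0,0,0,0.11,-0.055,0,0],[0,0,0,0.1,-0.05,0,0],[0,0,0,0.09,-0.04,0,0],[0,0,0,0.04,-0.02,0,0],[0,0,0,0,0,0,0],[0,0,0,0,0,0.15,0],[0,0,0,0,0,0.15,0],[0,0,0,0,0,0.1,0],[0,0,0,0,0,0,0]],
  ],
)

```text
clock: 19.32
position: [0.4836, 0.3412, 0.1626]
ee_rot: [0.813, 0.582, -0.004, 0.0]
ft_force: [-0.3, -1.2, -4.5]
grip_width: 0.459
grasp_force: 46.1
```

```bash
python3 - <<'E'
from h import *
to([.488,.345,.130],yaw(71.3,0))
s=optics.camera("side")[:,:,::-1].copy();i=optics.camera("top")[:,:,::-1].copy()
cv2.imwrite("pics/side10.png",s)
a=cv2.resize(s[80:220,230:370],None,fx=4,fy=4,interpolation=cv2.INTER_CUBIC);b=cv2.resize(i[160:300,150:210],None,fx=4,fy=4)
cv2.imwrite("pics/m10.png",np.hstack([a,b]))
E
```

```text
t 19.3167 pos [0.4836 0.3412 0.1626] F [-0.3234 -1.2186 -4.5249] w 0.4590685966191218 gf 46.0578464018181
tool x yaw 71.22174457468005 pitch down 0.3755963231403572
turn [-0.0031  0.0044 -0.0009] shift before turn [0.0259 0.0155 0.1626] after turn [0.0248 0.0148 0.1628]
```

View pics/m10.png

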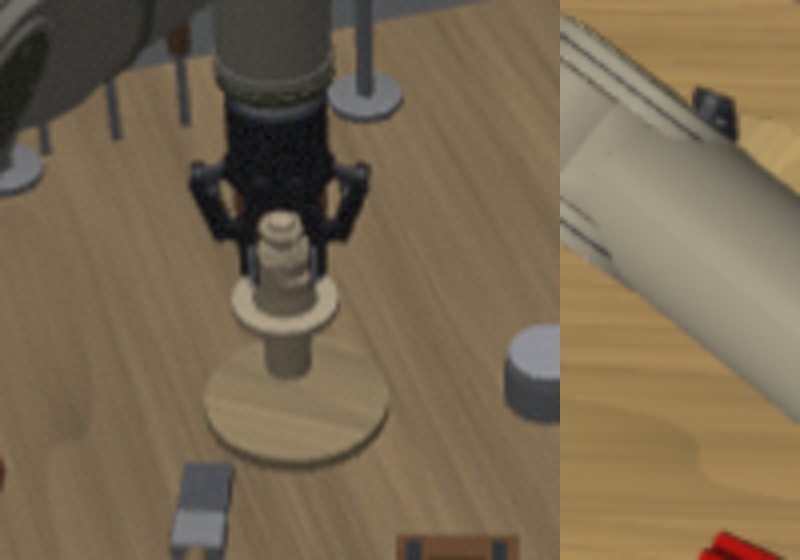

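The side crop shows the figure upright in the jaws with its foot (288,365) just above the disc, whose centre is near (296,397). Centring, then lowering by feel.

Call:
send_rows(
  plan=[
    [[-0.003,0.004,0,0.025,0.015,0.05,0],[0,0,0,0,0,0.04,0],[0,0,0,0,0,0.03,0],[0,0,0,0,0,0,0],[0,0,0,0,0,0,0]],
  ],
)

```text
clock: 19.83
position: [0.4893, 0.3482, 0.1432]
ee_rot: [0.813, 0.583, 0.003, -0.0]
ft_force: [0.4, 0.5, -3.4]
grip_width: 0.454
grasp_force: 46.2
```

```bash
python3 - <<'E'
from h import *
to([.488,.344,.127],yaw(71.3,0))
print(plane("side",[(304.1,179.2)],.022))
E
```

```text
t 19.8333 pos [0.4893 0.3482 0.1432] F [ 0.4191  0.5003 -3.3747] w 0.45406576839218626 gf 46.18419409263879
tool x yaw 71.30509759913467 pitch down -0.31824724273361926
turn [ 0.0024 -0.0037  0.0001] shift before turn [-0.0224  0.0003  0.081 ] after turn [-0.022   0.0005  0.0811]
[[0.4905 0.3417 0.022 ]]
```

Call:
send_rows(
  plan=[
    [[0.001,-0.002,0,-0.018,0,0.02,0],[0,0,0,0,0,0.02,0],[0,0,0,0,0,0.01,0],[0,0,0,0,0,0.01,0],[0,0,0,0,0,0,0],[0,0,0,0,0,0,0]],
  ],
)

```text
clock: 20.33
position: [0.4883, 0.3449, 0.1313]
ee_rot: [0.813, 0.583, 0.002, 0.0]
ft_force: [0.6, -0.0, -3.3]
grip_width: 0.46
grasp_force: 46.2
```

Call:
send_rows(
  plan=[
    [[0,0,0,0,0,0.01,0],[0,0,0,0,0,0.005,0],[0,0,0,0,0,0,0],[0,0,0,0,0,0,0]],
  ],
)

```text
clock: 20.67
position: [0.4883, 0.3449, 0.1283]
ee_rot: [0.813, 0.583, 0.002, 0.0]
ft_force: [-0.3, 0.7, -3.1]
grip_width: 0.454
grasp_force: 46.2
```

Call:
send_rows(
  plan=[
    [[0,0,0,0,0,0.005,0],[0,0,0,0,0,0.005,0],[0,0,0,0,0,0,0],[0,0,0,0,0,0,0]],
  ],
)

```text
clock: 21.0
position: [0.4883, 0.3449, 0.1263]
ee_rot: [0.813, 0.583, 0.002, 0.0]
ft_force: [-0.1, 0.3, -3.2]
grip_width: 0.458
grasp_force: 46.2
```

```bash
python3 - <<'E'
from h import *
to([.488,.344,.127],yaw(71.3,0))
E
```

```text
t 21.0 pos [0.4883 0.3449 0.1263] F [-0.0763  0.3464 -3.2402] w 0.4580642280843442 gf 46.18400256615132
tool x yaw 71.29867679302647 pitch down -0.16354103922542823
turn [ 0.0016 -0.0019 -0.    ] shift before turn [-0.0047 -0.0001 -0.0034] after turn [-0.0047 -0.0001 -0.0034]
```

Not touching yet; 1 mm steps down.

Call:
send_rows(
  plan=[
    [[0,0,0,0,0,0.005,0],[0,0,0,0,0,0,0],[0,0,0,0,0,0,0]],
  ],
)

```text
clock: 21.25
position: [0.4883, 0.3449, 0.1253]
ee_rot: [0.813, 0.583, 0.002, 0.0]
ft_force: [-0.7, -0.5, -4.0]
grip_width: 0.455
grasp_force: 46.2
```

Call:
send_rows(
  plan=[
    [[0,0,0,0,0,0.005,0],[0,0,0,0,0,0,0],[0,0,0,0,0,0,0]],
  ],
)

```text
clock: 21.5
position: [0.4884, 0.3448, 0.1243]
ee_rot: [0.813, 0.583, 0.002, 0.0]
ft_force: [-0.7, 0.2, -2.8]
grip_width: 0.45
grasp_force: 46.2
```

Call:
send_rows(
  plan=[
    [[0,0,0,0,0,0.005,0],[0,0,0,0,0,0,0],[0,0,0,0,0,0,0]],
  ],
)

```text
clock: 21.75
position: [0.4886, 0.3452, 0.124]
ee_rot: [0.813, 0.583, 0.002, 0.0]
ft_force: [-0.3, -0.1, 4.5]
grip_width: 0.451
grasp_force: 46.8
```

The foot bears on the disc (force changed from -3 to +4.5 N). Releasing and retreating.

Call:
send_rows(
  plan=[
    [[0,0,0,0,0,0,0.47],[0,0,0,0,0,0,0.52],[0,0,0,0,0,0,0.6],[0,0,0,0,0,0,0.8],[0,0,0,0,0,0,1],[0,0,0,0,0,0,1],[0,0,0,0,0,0,1],[0,0,0,0,0,-0.05,1],[0,0,0,0,0,-0.1,1],[0,0,0,0,0,-0.15,1],[0,0,0,0,0,-0.15,1],[0,0,0,0,0,-0.15,1],[0,0,0,-0.15,0,-0.1,1],[0,0,0,-0.18,0,0,1],[0,0,0,-0.18,0,0,1],[0,0,0,-0.18,0,0,1],[0,0,0,-0.18,0,0,1],[0,0,0,-0.18,0,0,1],[0,0,0,-0.15,0,0,1],[0,0,0,0,0,0,1]],
  ],
)

```text
clock: 23.42
position: [0.4099, 0.1121, 0.2633]
ee_rot: [0.814, 0.58, 0.001, 0.002]
ft_force: [-0.2, -0.2, -0.5]
grip_width: 1.002
grasp_force: 0.0
```

```bash
python3 - <<'E'
from h import *
np.set_printoptions(precision=4,suppress=True)
t=optics.camera("top")[:,:,::-1].copy();s=optics.camera("side")[:,:,::-1].copy()
cv2.imwrite("pics/top11.png",t);cv2.imwrite("pics/side11.png",s)
c=cv2.convexHull(blob(t,(10,30,150),(30,103,255),(170,185,55,55)));e=cv2.fitEllipse(c);print("plate",e,plane("top",[e[0]],.092))
b=blob(s,(10,20,80),(30,68,255),(275,130,60,60));print("side bbox",cv2.boundingRect(b))
T=np.array(CAL["side"]["world_from_camera"])
def proj(n,p):
    k=CAL[n];M=np.linalg.inv(np.array(k["world_from_camera"]));q=M[:3,:3]@p+M[:3,3];q=q*[1,-1,-1]
    return cv2.projectPoints(q.reshape(1,1,3),np.zeros(3),np.zeros(3),np.array(k["intrinsics"]),np.array(k["distortion"]))[0].ravel()
for n in("side","top"):print(n,"expect plate",proj(n,np.array([.4885,.345,.092])),"head",proj(n,np.array([.4885,.345,.168])))
d=cv2.absdiff(cv2.imread("pics/top0.png"),t).max(2)>40
d=cv2.morphologyEx(d.astype(np.uint8),cv2.MORPH_OPEN,np.ones((3,3)))
print([cv2.boundingRect(x) for x in cv2.findContours(d,0,2)[0]])
E
```

```text
plate ((190.4411163330078, 210.8347625732422), (28.61347198486328, 28.887571334838867), 143.15707397460938) [[0.4882 0.3462 0.092 ]]
side bbox (290, 160, 23, 23)
side expect plate [302.3343 162.2448] head [301.3195 143.3193]
top expect plate [190.8733 210.7507] head [185.2924 207.8184]
[(318, 478, 4, 2), (389, 476, 3, 4), (381, 476, 3, 3), (393, 471, 13, 7), (378, 466, 23, 9), (357, 460, 6, 6), (258, 451, 16, 28), (367, 450, 32, 17), (407, 449, 19, 13), (341, 447, 5, 3), (309, 433, 26, 47), (354, 428, 4, 3), (359, 423, 33, 27), (493, 418, 3, 3), (269, 418, 36, 62), (285, 406, 19, 22), (311, 400, 6, 10), (316, 399, 18, 43), (317, 394, 5, 5), (264, 394, 20, 11), (517, 389, 30, 18), (311, 387, 7, 5), (549, 379, 16, 8), (308, 379, 5, 4), (316, 372, 6, 5), (270, 364, 34, 20), (262, 356, 3, 5), (626, 347, 3, 4), (622, 341, 4, 5), (293, 340, 14, 15), (335, 319, 261, 118), (610, 311, 3, 5), (537, 307, 56, 12), (595, 306, 15, 8), (273, 255, 29, 81), (239, 253, 3, 6), (235, 243, 3, 3), (276, 242, 3, 3), (241, 240, 37, 107), (269, 236, 6, 16), (275, 234, 7, 7), (274, 234, 3, 3), (278, 230, 3, 3), (277, 226, 3, 3), (227, 226, 11, 18), (231, 225, 3, 3), (183, 219, 4, 4), (233, 215, 32, 22), (189, 212, 10, 7), (232, 208, 3, 3), (228, 208, 3, 3), (192, 208, 3, 3), (311, 207, 73, 35), (242, 205, 13, 5), (178, 202, 5, 8), (259, 199, 9, 7), (265, 186, 45, 48), (392, 157, 43, 103)]
```

```bash
python3 -c "
from workcell import job
print(job.hand_in())"
```

```text
the job is handed in; nothing more can be done
None
```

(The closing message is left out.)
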